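# Clear the slate-splitting plate and hold the bench camera out over it

### The job

Scrape all five slate chips off the steel plate into its catch tray, pushing them only with the scraper block and never with the fingers, and stand the block back on the bench where you found it. Then take the bench camera by its grip, squeeze the grip's button in, pull the camera out over the cleared plate, past the first stop and right up to the second, and finish the program still holding it there by the grip. Leave the other things on the bench where they are.

Things in the scene. Friction and masses are not known exactly. Their poses are not given: they have to be found in the camera images.
- plate: Steel-topped work plate screwed to the bench, on a wooden base. Steel top 190 (own x) by 240 (own y), flat, no rim, 32 mm above the bench. Origin: centre of its underside, on the bench. The catch tray stands against its -y edge, the camera boom comes in over its +y edge. Turned on the bench by up to about 9 degrees.
- tray: Open grey sheet-metal catch tray fixed to the bench against the plate's -y edge, 210 (own x) by 110 (own y), walls 3 thick and 28 high (24 high next to the plate, so lower than the plate's top), floor 3 thick. Origin: centre of its underside, always at 0, -176 mm, 0 in the plate's frame; same axes as the plate.
- scraper: Scraper block standing loose on the bench beyond the tray: a wooden block with a flat black rubber sole, 144 long (own x), 30 thick (own y; the sole 26), 60 high, about 160 g. Origin: centre of its underside. Grip it across the 30 mm, in its upper half.
- chip0: Flat loose chip of dark slate lying on the plate, about 22 to 28 by 16 to 21 mm and 8 to 9 mm thick, about 12 g. Origin: centre of its underside. All chips start with their centres within 48 mm of the plate's own y axis (in own x) and between -85 and +40 mm in the plate's own y.
- chip1: Flat loose chip of dark slate lying on the plate, about 22 to 28 by 16 to 21 mm and 8 to 9 mm thick, about 12 g. Origin: centre of its underside. All chips start with their centres within 48 mm of the plate's own y axis (in own x) and between -85 and +40 mm in the plate's own y.
- chip2: Flat loose chip of dark slate lying on the plate, about 22 to 28 by 16 to 21 mm and 8 to 9 mm thick, about 12 g. Origin: centre of its underside. All chips start with their centres within 48 mm of the plate's own y axis (in own x) and between -85 and +40 mm in the plate's own y.
- chip3: Flat loose chip of dark slate lying on the plate, about 22 to 28 by 16 to 21 mm and 8 to 9 mm thick, about 12 g. Origin: centre of its underside. All chips start with their centres within 48 mm of the plate's own y axis (in own x) and between -85 and +40 mm in the plate's own y.
- chip4: Flat loose chip of dark slate lying on the plate, about 22 to 28 by 16 to 21 mm and 8 to 9 mm thick, about 12 g. Origin: centre of its underside. All chips start with their centres within 48 mm of the plate's own y axis (in own x) and between -85 and +40 mm in the plate's own y.
- camera_grip (a point): Centre of the bench camera's grip, 178 mm above the bench: a black box 34 wide (own x), 60 long (own y), top at 196 mm, on the end of a horizontal telescopic boom. The round camera under it reaches down to 118 mm. Axes as the plate's; home, it lies at 0, +210 mm in the plate's frame. Take it from above, fingers closing along own x: that squeezes the button.
- button_face (a point): Middle of the outer face of the grip's push button, a grey pad 26 long (y) by 20 high on the grip's +x side, at the height of camera_grip, 5 mm proud: the grip measures 39 mm over the resting button. It moves in -x when pressed.
- button (a joint): Travel of the button in m: 0 = out, 0.005 = flush with the grip. Sprung: about 2.5 N to start, 6.5 N flush. Pressed 0.004 or more it unlocks the boom; let go, its lock pin springs into the next lock hole it meets.
- boom (a joint): How far the boom is pulled out (along the plate's -y) in m: 0 = home, 0.080 = first stop, 0.160 = second stop and end of travel. Button in: it slides through the first stop; button out: it locks at each stop. A return spring and friction resist with 4 to 8 N. Inner tube 22 square, outer tube 30 square with its mouth 60 mm behind the grip's centre, on a 222 high column at 0, +420 mm in the plate's frame.
- loco: Bystander: green model diesel locomotive, 34 by 200 by 50 high. Origin: centre of its underside.
- wagon: Bystander: blue model van wagon, 32 by 100 by 45 high, near the boom on the robot's side. Origin: centre of its underside.
- jar: Bystander: paint jar, 40 diameter, 50 high, beside the far corner between plate and tray. Origin: centre of its underside.
- glue: Bystander: glue bottle, 42 diameter, 110 high. Origin: centre of its underside.
- screwdriver: Bystander: screwdriver 170 long lying along its own x on the bench beyond the boom. Origin: under its middle.
- brush: Bystander: flat paint brush 180 long lying along its own x. Origin: under its middle.
- shed: Bystander: model stone engine shed, 100 by 150 by about 92 high. Origin: centre of its underside.
Things that resemble listed ones, but are neither listed nor needed, are in the scene too. What is shaped like the scraper but orange is not meant.

How it is judged:
By the outcome, as a careful person would: the job done as asked, in the order asked, and still so for the second after the job is handed in, while the arm keeps its last pose, push and grip.
It also fails if it takes over 58 s, if anything falls off the work surface, if the arm or the gripper's body presses on something with over 40 N, if the wrist force passes 120 N, or if a joint passes its speed limit or range.

### The arm

A 6-joint arm with a two-finger parallel gripper is mounted at the origin on the work surface. World frame = base frame: x ahead of the robot, y to its left, z up, the work surface at z = 0. Lengths are in mm, angles in rad, forces in N, time in s.
With the tool pointing down it reaches from about 350 to 775 mm from the base axis. Payload 7.3 kg.
Tool frame: the origin (TCP) lies between the finger pads; the fingertips stand 14 mm ahead of it and the grasp point (between the pads) lies 5 mm behind it; z points along the fingers, y is the line along which they close (so a half turn about z gives the same grasp; the last joint's range is limited). The gripper opens to 92 mm and grips with 3 to 60 N. Pads are 19 mm wide; open, the fingers measure 130 mm over their backs; the gripper's body (75 mm by 190 mm) begins 47 mm behind the grasp point.
Start: joints at [-1.252, 0.342, 1.524, -0, 1.275, -0.146], TCP at [235.352, -469.311, 240.741] pointing down, gripper open.
Joint ranges: [-2.53, 2.53], [-0.77, 2.02], [0.04, 2.7], [-1, 4.14], [0.28, 2.66], [-3.11, 3.11]. Speed limits (rad/s): [2.57, 2.57, 3.14, 3.14, 3.14, 3.14].

### API

Orientations are given as [roll, pitch, yaw] about the fixed x, y, z axes, in that order (R = Rz(yaw) Ry(pitch) Rx(roll)).
In Python, from plant import get_obs, cams, close_job gives the robot as it stands. The module is installed in compiled form; this text tells all that it offers.
- The arm moves only by the shell command python3 -m creep 'ROWS'. ROWS is JSON, a list of rows, each an object of numbers: "hand": the opening, from 0 (shut) to 1 (fully open); "tx", "ty", "tz": the shift along the tool's x, y, z in m; "spin": the turn about the tool's z in degrees. In form: [{"hand": .., "tx": .., "ty": .., "tz": .., "spin": ..}, ...]. A call has 1 to 5 rows; each row shifts and turns the commanded pose from where the row before left it, along the tool's axes as they then stand; what a row does not reach is not made up. A row lasts 1/8 s, in which the tool goes at most 62.5 mm and 10.7 degrees, less where a joint would pass 70% of its speed; a pose out of reach is approached as far as the arm can. A call is refused whole if a number of a shift passes 0.0625 or a number of a turn 10.7, either way. A call with a gripper value outside its range is refused whole. The fingers move at their own pace and stop on an object; the grip force is fixed at half the most. Time passes only in rows, so rows that do not move let the fingers close. It gives the time, the measured TCP pose, the force, the opening and the grip force at its end, in the units of the state.
- get_obs(): the state, without advancing time (a new reading comes with each control period).
- cams.capture(name): name is "scene" or "top" or "wrist"; returns a dict with "color" (384x512x3 uint8, red, green, blue), "K" (3x3 intrinsics, pixels), "R" (3x3) and "t" (3): a world point X has camera coordinates R X + t. Camera axes: x right, y down, z forward; pixel columns grow to the right and rows downward; lengths in mm; the calibration is good to about 2 mm. A picture is of the moment at which its call begins. There is no depth.
- close_job(): hands the job in; it is judged then, once.
The state is a dict: "time": time; "joint_positions": joint angles; "dq": joint speeds; "tau": joint torques, N m; "tool_pos": TCP position; "tcp_rot": TCP orientation; "contact_force": force on the tool from outside, world axes, zero at the start; "moment": the same for the moment, N m; "grip_width": finger opening in mm; "finger_force": force on a finger pad.
Only numpy, scipy, OpenCV 4.12 (cv2) and the standard library are available. Lean on these libraries where they do the work, as an engineer would, in place of code of your own. Each camera call takes 0.05 s, during which the arm holds its last target. There are 200 camera calls.

## Working session

There is one attempt and no reset: what is moved stays moved. The work goes in short steps, Python scripts to look and compute and a shell command to move; the robot and the scene stay as the last step left them, time stands still between calls to the robot, and variables do not carry over. Pictures are saved under pics/ and viewed, at most 10 in all, crops included, and the job is handed in when it is done.

```bash
mkdir -p pics
python3 - <<'E'
from plant import get_obs,cams
import cv2
o=get_obs();print(o)
for n in("scene","top"):
    c=cams.capture(n);cv2.imwrite(f"pics/{n}0.png",cv2.resize(c["color"][:,:,::-1],(768,576)))
    print(n,c["K"].tolist(),c["R"].tolist(),c["t"].tolist())
E
```

```text
{'time': 0.0, 'joint_positions': array([-1.25199894e+00,  3.42701482e-01,  1.52499646e+00,  1.44393618e-05,
        1.27539652e+00, -1.46027802e-01]), 'dq': array([ 0.00073072, -0.00046235,  0.00015848, -0.00067395, -0.00055571,
        0.00157041]), 'tau': array([-1.97103168e-04, -4.31243670e+01, -2.44225073e+01,  7.16064451e-02,
        5.54354070e-02, -1.06525545e-04]), 'tool_pos': array([ 235.23149313, -468.93131795,  240.06314668]), 'tcp_rot': array([-3.14010884e+00, -2.32187167e-04,  4.64820803e-01]), 'contact_force': array([ 0.18425409,  0.60670015, -0.81867858]), 'moment': array([0.02701699, 0.01063243, 0.04471785]), 'finger_force': 0.0, 'grip_width': 91.54551806273184}
scene [[496.0417954212231, 0.0, 253.0180262759207], [0.0, 496.0417954212231, 188.37170320529623], [0.0, 0.0, 1.0]] [[0.14577323235453093, 0.9892763323592678, -0.009083114152508653], [0.8178950315224537, -0.12567483411004154, -0.5614744459744342], [-0.5565948994913591, 0.07441891093807461, -0.8274442238332409]] [-28.781327161735888, -384.79958662191467, 1904.5412547360484]
top [[367.4233522682402, 0.0, 259.52559286308326], [0.0, 367.4233522682402, 192.62097643022395], [0.0, 0.0, 1.0]] [[-0.008704397087908534, -0.9999471271348401, 0.005475071334336639], [-0.9974192054038714, 0.008291903334137546, -0.07131741043116249], [0.07126824091308534, -0.0060817163594977875, -0.9974386450119511]] [-54.66172725162041, 528.7624321754715, 1284.56942953715]
```

View pics/top0.png

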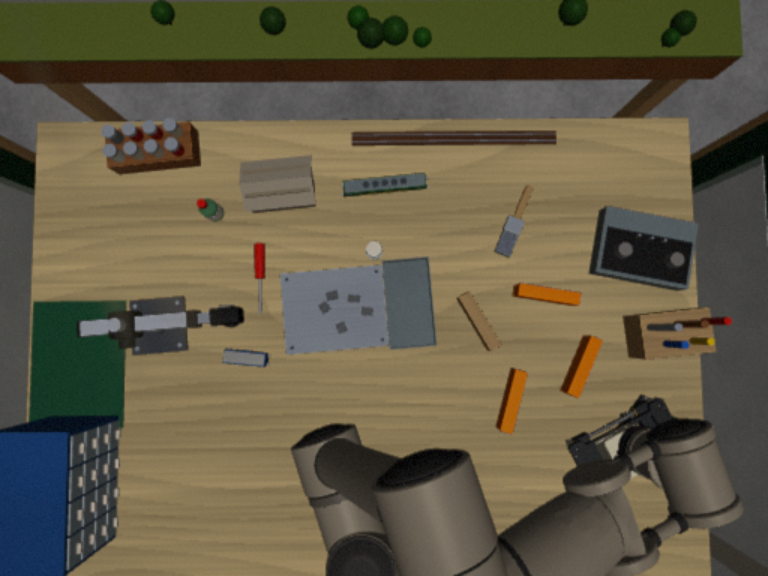

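View pics/scene0.png

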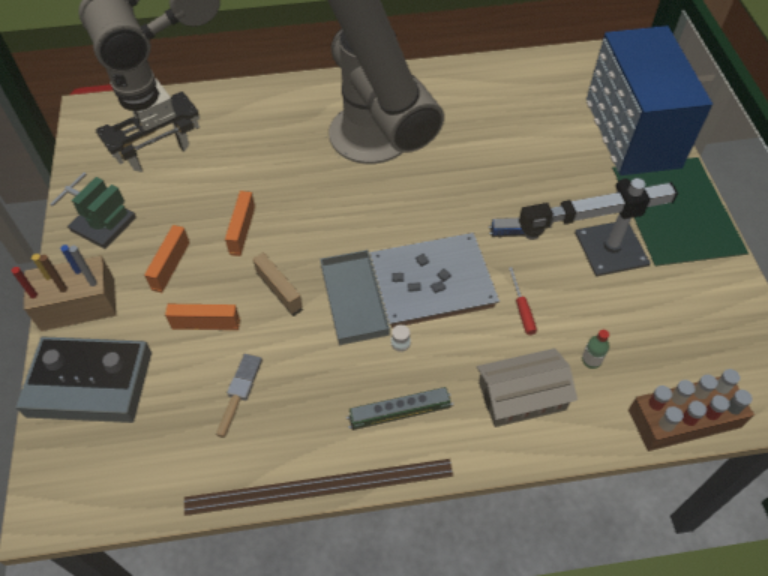

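The top view shows the plate at about (281–389, 263–354), with its tray to the right up to 436. The five chips are around (345,305), the wooden scraper is at (479,320) and the camera grip is at (228,316). The orange blocks are decoys.

```bash
cat > h.py <<'E'
import numpy as np,cv2
from plant import get_obs,cams
def cast(c,uv,z):
    uv=np.atleast_2d(np.asarray(uv,float));R,t,K=np.array(c["R"]),np.array(c["t"]),np.array(c["K"])
    d=(np.linalg.inv(K)@np.c_[uv,np.ones(len(uv))].T).T@R
    C=-R.T@t
    return C+d*((z-C[2])/d[:,2])[:,None]
def proj(c,X):
    p=(np.array(c["R"])@np.atleast_2d(X).T).T+c["t"];p=p@np.array(c["K"]).T
    return p[:,:2]/p[:,2:]
def blobs(m,amin=30):
    cs,_=cv2.findContours(m.astype(np.uint8),cv2.RETR_EXTERNAL,cv2.CHAIN_APPROX_NONE)
    return [k for k in cs if cv2.contourArea(k)>amin]
E
python3 - <<'E'
from h import *
c=cams.capture("top");im=c["color"]
hsv=cv2.cvtColor(im,cv2.COLOR_RGB2HSV);print(hsv[[225,200,200,213,200,200],[200,245,275,319,340,228]])
x0,y0=180,160;cr=im[y0:y0+90,x0:x0+160]
s=hsv[...,1]<70
for nm,m in(("gray",s),("plate",s&(hsv[...,2]>125)),):
    for k in blobs(m,300):
        r=cv2.minAreaRect(k);b=cv2.boxPoints(r)
        if 170<r[0][0]<310 and 150<r[0][1]<260:
            print(nm,r,cast(c,b,32).round(1).tolist())
A=cv2.resize(cr[:, :160],(0,0),fx=5,fy=5,interpolation=cv2.INTER_CUBIC)
cv2.imwrite("pics/crop1.png",A[:,:,::-1])
E
```

```text
[[111  27 123]
 [110  26 120]
 [102  27  93]
 [ 17 118 136]
 [ 20  99 139]
 [109  23 121]]
gray ((238.15867614746094, 204.40347290039062), (60.12493133544922, 100.90026092529297), 85.2363510131836) [[578.9, 201.3, 32.0], [605.7, -153.0, 32.0], [395.1, -167.5, 32.0], [369.2, 182.8, 32.0]]
```

View pics/crop1.png

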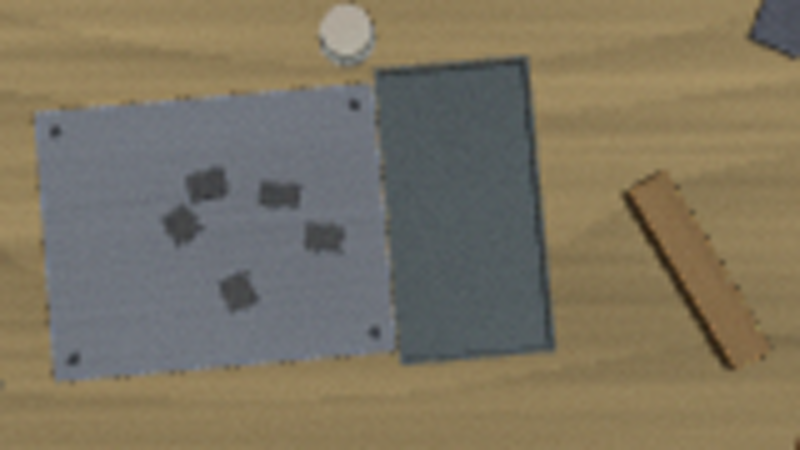

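The crop shows the plate corners at (35,113), (372,85), (397,350) and (57,380). The scraper's top face is at (632,187), (662,170), (770,353) and (738,369), with its dark side face on the left.

Run:
```python
from h import *
c=cams.capture("top");im=c["color"]
f=lambda p:(np.array(p)+.5)/5-.5+[180,160]
P=cast(c,f([(35,113),(372,85),(397,350),(57,380)]),32)
print("plate",P.round(1).tolist(),[np.linalg.norm(P[i]-P[i-1]).round(1) for i in range(4)],P.mean(0))
ey=(P[0]+P[3]-P[1]-P[2]);print("yaw",np.degrees(np.arctan2(-ey[0],ey[1])));ex=P[0]+P[1]-P[2]-P[3];print("yawx",np.degrees(np.arctan2(ex[1],ex[0])))
S=cast(c,f([(632,187),(662,170),(770,353),(738,369)]),60)
print("scr",S.round(1).tolist(),[np.linalg.norm(S[i]-S[i-1]).round(1) for i in range(4)],S.mean(0))
d=S[2]+S[3]-S[0]-S[1];print("ang",np.degrees(np.arctan2(d[1],d[0])))
y=np.radians(np.degrees(np.arctan2(-ey[0],ey[1])));Rp=np.array([[np.cos(y),-np.sin(y)],[np.sin(y),np.cos(y)]])
m=(cv2.cvtColor(im,cv2.COLOR_RGB2GRAY)<85).astype(np.uint8)
for k in blobs(m,20):
    q=k[:,0].mean(0)
    if 200<q[0]<253 and 185<q[1]<232: 
        X=cast(c,[q],40)[0];print("chip",X.round(0),(Rp.T@(X-P.mean(0))[:2]).round(0))
print("grip",P.mean(0)[:2]+Rp@[0,210])
```

```text
plate [[566.2, 197.0, 32.0], [584.1, -40.1, 32.0], [398.1, -56.1, 32.0], [379.4, 180.7, 32.0]] [np.float64(187.5), np.float64(237.8), np.float64(186.7), np.float64(237.5)] [481.9476682   70.36160472  32.        ]
yaw 4.412965902161885
yawx 4.955262807821188
scr [[508.9, -218.4, 60.0], [520.5, -239.3, 60.0], [394.6, -310.7, 60.0], [383.9, -288.6, 60.0]] [np.float64(143.4), np.float64(23.8), np.float64(144.7), np.float64(24.6)] [ 451.98331773 -264.2779918    60.        ]
ang -150.5542237078396
chip [439.  54.  40.] [-44. -13.]
chip [477.  -5.  40.] [-11. -75.]
chip [486.  92.  40.] [ 5. 21.]
chip [507.  25.  40.] [ 21. -47.]
chip [513.  76.  40.] [32.  3.]
grip [465.78929025 279.73903145]
```

```bash
python3 -m creep '[{"hand":1,"tx":0.03,"ty":-0.009,"spin":-1},{"hand":1,"tx":0.036,"ty":-0.011,"spin":-1},{"hand":1,"tx":0.036,"ty":-0.011,"spin":-1},{"hand":1,"tx":0.036,"ty":-0.011},{"hand":1,"tx":0.036,"ty":-0.011}]'
python3 -m creep '[{"hand":1,"tx":0.036,"ty":-0.011},{"hand":1,"tx":0.036,"ty":-0.01},{"hand":1,"tx":0.034,"ty":-0.008},{"hand":1}]'
python3 - <<'E'
from h import *
o=get_obs();c=cams.capture("wrist");print(o["tool_pos"],np.degrees(o["tcp_rot"]),o["joint_positions"].round(2))
cv2.imwrite("pics/w1.png",c["color"][:,:,::-1]);print((-np.array(c["R"]).T@c["t"]).round(1),proj(c,[452,-264,60]))
E
```

```text
[ 235.27956886 -469.08724358  240.30843088] [-1.79948623e+02 -7.65886243e-03  2.66317178e+01] [-1.25  0.34  1.52  0.    1.28 -0.15]
[ 296.6 -438.   385. ] [[ 147.61596028 -142.89806644]]invalid input at $[0]: expected keys hand, tx, ty, tz, spin
invalid input at $[0]: expected keys hand, tx, ty, tz, spin
```

View pics/w1.png

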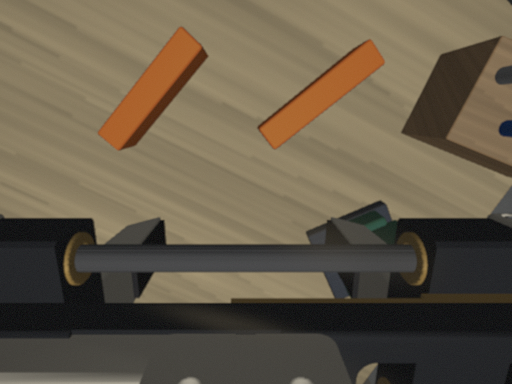

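The rows need every key, so nothing moved. The wrist picture shows the orange decoys and the fingers. I'll resend the move with full rows.

```bash
python3 -m creep '[{"hand":1,"tx":0.03,"ty":-0.009,"tz":0,"spin":-1},{"hand":1,"tx":0.036,"ty":-0.011,"tz":0,"spin":-1},{"hand":1,"tx":0.036,"ty":-0.011,"tz":0,"spin":-1},{"hand":1,"tx":0.036,"ty":-0.011,"tz":0,"spin":0},{"hand":1,"tx":0.036,"ty":-0.011,"tz":0,"spin":0}]'
python3 -m creep '[{"hand":1,"tx":0.036,"ty":-0.011,"tz":0,"spin":0},{"hand":1,"tx":0.036,"ty":-0.01,"tz":0,"spin":0},{"hand":1,"tx":0.034,"ty":-0.008,"tz":0,"spin":0},{"hand":1,"tx":0,"ty":0,"tz":0,"spin":0}]'
python3 - <<'E'
from h import *
o=get_obs();c=cams.capture("wrist");print(o["tool_pos"],np.degrees(o["tcp_rot"]),o["joint_positions"].round(2))
cv2.imwrite("pics/w2.png",c["color"][:,:,::-1]);print((-np.array(c["R"]).T@c["t"]).round(1),proj(c,[452,-264,60]))
E
```

```text
time: 0.88
tool_pos: [363.7, -338.8, 240.7]
tcp_rot: [3.142, 0.0, 0.517]
contact_force: [-0.3, -0.6, 0.0]
grip_width: 91.9
finger_force: 0.0
time: 1.38
tool_pos: [441.9, -260.6, 240.6]
tcp_rot: [-3.141, -0.0, 0.52]
contact_force: [-0.6, -0.7, 0.3]
grip_width: 91.7
finger_force: 0.0
[ 441.93086417 -260.61015117  240.56378388] [-1.79987132e+02 -1.51429744e-02  2.98165723e+01] [-0.68  0.32  1.56  0.    1.26  0.37]
[ 501.4 -226.1  385.2] [[252.67888634 169.97615405]]
```

View pics/w2.png

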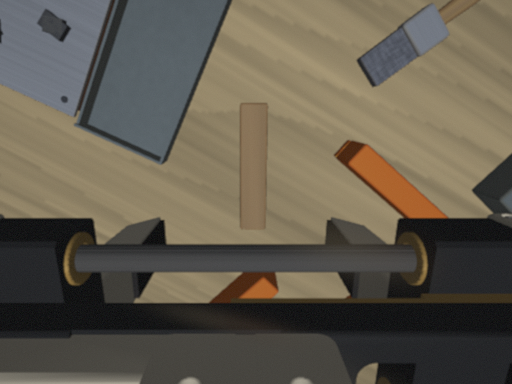

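The scraper's top face in the wrist view spans (241,103) to (267,229) and runs along the image columns. The tray's outer corner is at (164,162) and the plate's corner at (75,115).

Run:
```python
from h import *
c=cams.capture("wrist")
S=cast(c,[(240.5,103),(267.5,103),(266,229.5),(240,229.5)],60);print(S.round(1).tolist(),S.mean(0).round(1),[np.linalg.norm(S[i]-S[i-1]).round(1) for i in range(4)])
d=S[0]+S[1]-S[2]-S[3];print(np.degrees(np.arctan2(d[1],d[0])))
o=get_obs();y=o["tcp_rot"][2];D=S.mean(0)-o["tool_pos"];print("tx,ty",D[0]*np.cos(y)+D[1]*np.sin(y),D[0]*np.sin(y)-D[1]*np.cos(y))
T=cast(c,[(164,162)],28)[0];print("traycorner",T,cast(c,[(75,115)],32))
a=np.radians(4.6);R=np.array([[np.cos(a),-np.sin(a)],[np.sin(a),np.cos(a)]])
print("pred",[482,70.4]+R@[-105,-231],[482,70.4]+R@[-95,-120])
```

```text
[[506.7, -217.8, 60.0], [520.9, -242.5, 60.0], [397.3, -314.3, 60.0], [382.1, -287.7, 60.0]] [ 451.8 -265.6   60. ] [np.float64(142.9), np.float64(28.5), np.float64(142.9), np.float64(30.6)]
29.729637406949337
tx,ty 7.978654544666415 8.58610513784998
traycorner [ 401.1257762  -170.06307962   28.        ] [[400.61520247 -57.42709135  32.        ]]
pred [ 395.86416928 -168.27680798] [396.92987747 -56.83236323]
```

```bash
python3 -m creep '[{"hand":1,"tx":0.008,"ty":0.0086,"tz":0.04,"spin":0},{"hand":1,"tx":0,"ty":0,"tz":0.05,"spin":0},{"hand":1,"tx":0,"ty":0,"tz":0.05,"spin":0},{"hand":1,"tx":0,"ty":0,"tz":0.04,"spin":0},{"hand":1,"tx":0,"ty":0,"tz":0.0166,"spin":0}]'
python3 -m creep '[{"hand":1,"tx":0,"ty":0,"tz":0,"spin":0},{"hand":0,"tx":0,"ty":0,"tz":0,"spin":0},{"hand":0,"tx":0,"ty":0,"tz":0,"spin":0},{"hand":0,"tx":0,"ty":0,"tz":0,"spin":0},{"hand":0,"tx":0,"ty":0,"tz":0,"spin":0}]'
```

```text
time: 2.1
tool_pos: [450.0, -265.9, 41.7]
tcp_rot: [-3.138, 0.002, 0.516]
contact_force: [0.5, -0.0, 0.3]
grip_width: 91.7
finger_force: 0.0
time: 2.72
tool_pos: [452.1, -265.8, 44.5]
tcp_rot: [3.141, -0.0, 0.517]
contact_force: [-0.8, 0.1, -0.5]
grip_width: 56.3
finger_force: 0.0
```

```bash
python3 -m creep '[{"hand":0,"tx":0,"ty":0,"tz":0,"spin":0},{"hand":0,"tx":0,"ty":0,"tz":0,"spin":0},{"hand":0,"tx":0,"ty":0,"tz":0,"spin":0},{"hand":0,"tx":0,"ty":0,"tz":0,"spin":0},{"hand":0,"tx":0,"ty":0,"tz":0,"spin":0}]'
```

```text
time: 3.35
tool_pos: [451.9, -265.6, 44.1]
tcp_rot: [-3.141, 0.0, 0.517]
contact_force: [-0.7, 1.4, 1.6]
grip_width: 30.0
finger_force: 30.0
```

```bash
python3 -m creep '[{"hand":0,"tx":0,"ty":0,"tz":-0.02,"spin":0},{"hand":0,"tx":0,"ty":0,"tz":-0.035,"spin":5.1},{"hand":0,"tx":0,"ty":0,"tz":-0.035,"spin":10},{"hand":0,"tx":0,"ty":0,"tz":-0.01,"spin":10},{"hand":0,"tx":0.0035,"ty":-0.0255,"tz":0,"spin":0}]'
python3 -m creep '[{"hand":0,"tx":0.005,"ty":-0.0365,"tz":0,"spin":0},{"hand":0,"tx":0.005,"ty":-0.0365,"tz":0,"spin":0},{"hand":0,"tx":0.005,"ty":-0.0365,"tz":0,"spin":0},{"hand":0,"tx":0.005,"ty":-0.0365,"tz":0,"spin":0},{"hand":0,"tx":0.005,"ty":-0.0365,"tz":0,"spin":0}]'
python3 -m creep '[{"hand":0,"tx":0.005,"ty":-0.0365,"tz":0,"spin":0},{"hand":0,"tx":0.005,"ty":-0.0365,"tz":0,"spin":0},{"hand":0,"tx":0.005,"ty":-0.0365,"tz":0,"spin":0},{"hand":0,"tx":0.005,"ty":-0.0365,"tz":0,"spin":0},{"hand":0,"tx":0.005,"ty":-0.0365,"tz":0,"spin":0}]'
python3 -m creep '[{"hand":0,"tx":0,"ty":0,"tz":0,"spin":0},{"hand":0,"tx":0,"ty":0,"tz":0,"spin":0}]'
python3 - <<'E'
from h import *
for n in("top","wrist"): c=cams.capture(n);cv2.imwrite(f"pics/{n}3.png",c["color"][:,:,::-1])
a=cv2.imread("pics/top3.png");b=cv2.imread("pics/wrist3.png")
t=cv2.resize(a[150:270,140:320],(0,0),fx=2.2,fy=2.2);t=cv2.resize(t,(396,384)) if 0 else t
h=np.zeros((384,396,3),np.uint8);h[:264]=t[:264,:396]
cv2.imwrite("pics/m3.png",np.hstack([h,b[:,:400]]))
E
```

```text
time: 3.98
tool_pos: [453.9, -241.3, 145.0]
tcp_rot: [3.139, -0.002, 0.075]
contact_force: [0.7, 0.7, -2.0]
grip_width: 29.9
finger_force: 30.0
time: 4.6
tool_pos: [463.7, -54.9, 143.9]
tcp_rot: [-3.142, 0.0, 0.079]
contact_force: [-0.3, -0.3, -2.1]
grip_width: 29.8
finger_force: 30.0
time: 5.22
tool_pos: [474.2, 129.0, 143.8]
tcp_rot: [3.141, 0.0, 0.079]
contact_force: [1.3, 0.3, -1.7]
grip_width: 29.7
finger_force: 30.0
time: 5.48
tool_pos: [474.2, 127.5, 143.8]
tcp_rot: [3.141, 0.001, 0.08]
contact_force: [0.5, -0.7, -1.7]
grip_width: 29.6
finger_force: 30.0
```

View pics/m3.png

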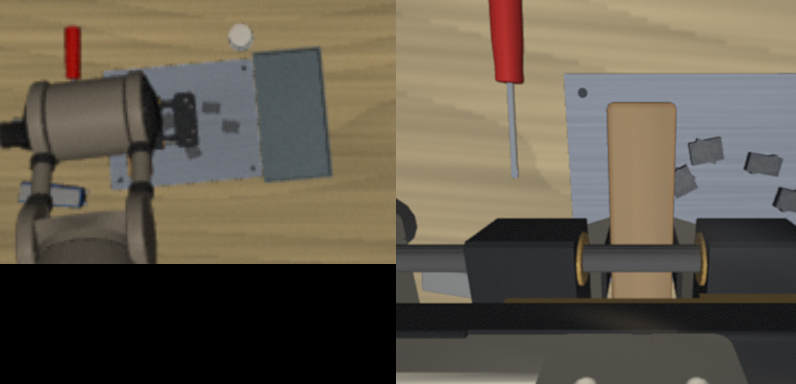

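Left: the arm holds the block over the plate. Right (wrist view): the block is square to the plate edge at row 73, with chips at (684,180), (705,150), (763,163) and (790,200). The nearest chip is partly hidden, so I'll check its clearance before lowering.

Run:
```python
from h import *
c=cams.capture("wrist");o=get_obs();y=o["tcp_rot"][2]
f=lambda X:np.c_[(X-o["tool_pos"])[:,:2]@[np.cos(y),np.sin(y)],(X-o["tool_pos"])[:,:2]@[np.sin(y),-np.cos(y)]].round(1)
print("chip pts rel tool (tx,ty):",f(cast(c,[(280,180),(301,182),(289,165),(292,150)],40)).tolist())
print("plate corner",f(cast(c,[(169,73)],32)),"expect 99,-62")
```

```text
chip pts rel tool (tx,ty): [[12.4, 29.2], [10.7, 47.4], [25.5, 36.5], [38.2, 38.5]]
plate corner [[ 99.6 -62.6]] expect 99,-62
```

```bash
python3 -m creep '[{"hand":0,"tx":0,"ty":-0.006,"tz":0.01,"spin":0},{"hand":0,"tx":0,"ty":0,"tz":0.025,"spin":0},{"hand":0,"tx":0,"ty":0,"tz":0.02,"spin":0},{"hand":0,"tx":0,"ty":0,"tz":0.0085,"spin":0},{"hand":0,"tx":0,"ty":0,"tz":0,"spin":0}]'
python3 -m creep '[{"hand":0,"tx":0,"ty":0,"tz":0.002,"spin":0},{"hand":0,"tx":0,"ty":0,"tz":0.001,"spin":0},{"hand":0,"tx":0,"ty":0,"tz":0,"spin":0}]'
```

```text
time: 6.25
tool_pos: [473.7, 133.7, 80.1]
tcp_rot: [3.141, 0.001, 0.079]
contact_force: [0.2, -0.7, -1.9]
grip_width: 29.4
finger_force: 30.0
time: 6.62
tool_pos: [474.2, 133.8, 77.9]
tcp_rot: [3.142, -0.001, 0.079]
contact_force: [0.2, 0.5, -1.3]
grip_width: 29.6
finger_force: 30.0
```

```bash
python3 -m creep '[{"hand":0,"tx":0,"ty":0.006,"tz":0.001,"spin":0},{"hand":0,"tx":0,"ty":0.012,"tz":0,"spin":0},{"hand":0,"tx":0,"ty":0.012,"tz":0,"spin":0},{"hand":0,"tx":0,"ty":0.012,"tz":0,"spin":0},{"hand":0,"tx":0,"ty":0.012,"tz":0,"spin":0}]'
python3 -m creep '[{"hand":0,"tx":0,"ty":0.012,"tz":0,"spin":0},{"hand":0,"tx":0,"ty":0.012,"tz":0,"spin":0},{"hand":0,"tx":0,"ty":0.012,"tz":0,"spin":0},{"hand":0,"tx":0,"ty":0.012,"tz":0,"spin":0},{"hand":0,"tx":0,"ty":0.01,"tz":0,"spin":0}]'
python3 -m creep '[{"hand":0,"tx":0,"ty":0.009,"tz":0,"spin":0},{"hand":0,"tx":0,"ty":0.009,"tz":0,"spin":0},{"hand":0,"tx":0,"ty":0.009,"tz":0,"spin":0},{"hand":0,"tx":0,"ty":0.009,"tz":0,"spin":0},{"hand":0,"tx":0,"ty":0.009,"tz":0,"spin":0}]'
python3 -m creep '[{"hand":0,"tx":0,"ty":0.009,"tz":0,"spin":0},{"hand":0,"tx":0,"ty":0.009,"tz":0,"spin":0},{"hand":0,"tx":0,"ty":0.006,"tz":0,"spin":0},{"hand":0,"tx":0,"ty":0,"tz":0,"spin":0},{"hand":0,"tx":0,"ty":0,"tz":0,"spin":0}]'
python3 - <<'E'
from h import *
ims=[cams.capture(n)["color"][:,:,::-1] for n in("top","wrist")]
t=cv2.resize(ims[0][150:270,140:320],(396,264));h=np.zeros((384,396,3),np.uint8);h[:264]=t
cv2.imwrite("pics/m4.png",np.hstack([h,ims[1][:,110:510]]))
E
```

```text
time: 7.25
tool_pos: [478.4, 79.0, 76.6]
tcp_rot: [3.142, -0.0, 0.079]
contact_force: [-0.2, 0.3, -2.4]
grip_width: 30.2
finger_force: 30.0
time: 7.88
tool_pos: [482.9, 21.4, 76.6]
tcp_rot: [3.142, -0.0, 0.079]
contact_force: [-0.0, 0.5, -1.7]
grip_width: 29.8
finger_force: 30.0
time: 8.5
tool_pos: [486.4, -23.3, 76.6]
tcp_rot: [3.142, 0.0, 0.079]
contact_force: [-0.5, 0.7, -2.3]
grip_width: 29.7
finger_force: 30.0
time: 9.12
tool_pos: [488.2, -46.5, 76.6]
tcp_rot: [-3.142, 0.0, 0.079]
contact_force: [-0.6, -0.3, -1.3]
grip_width: 30.1
finger_force: 30.0
```

View pics/m4.png

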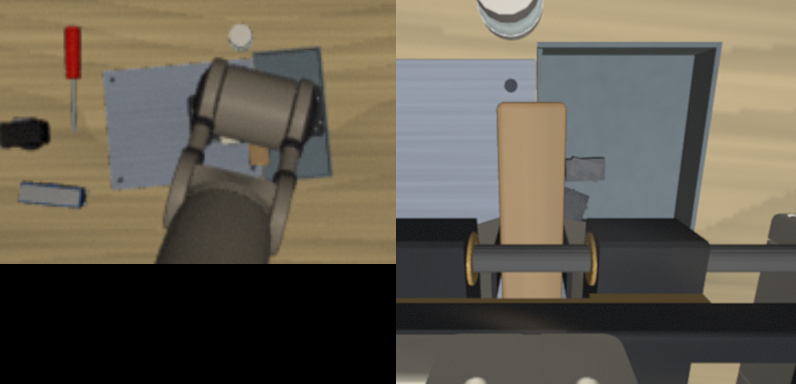

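The wrist view shows two chips lying in the tray at (585,168) and (575,205), and the plate behind the block is clear. I'll lift and look at the rest before putting the block back.

```bash
python3 -m creep '[{"hand":0,"tx":0,"ty":0,"tz":-0.02,"spin":0},{"hand":0,"tx":0,"ty":0,"tz":-0.0475,"spin":0},{"hand":0,"tx":-0.009,"ty":0.036,"tz":0,"spin":0},{"hand":0,"tx":-0.009,"ty":0.036,"tz":0,"spin":0},{"hand":0,"tx":-0.009,"ty":0.036,"tz":0,"spin":0}]'
python3 -m creep '[{"hand":0,"tx":-0.009,"ty":0.036,"tz":0,"spin":0},{"hand":0,"tx":-0.009,"ty":0.036,"tz":0,"spin":-5},{"hand":0,"tx":-0.0085,"ty":0.0356,"tz":0,"spin":-10},{"hand":0,"tx":0,"ty":0,"tz":0,"spin":-10},{"hand":0,"tx":0,"ty":0,"tz":0,"spin":0}]'
python3 - <<'E'
from h import *
o=get_obs();y=o["tcp_rot"][2];D=np.array([451.9,-265.6,44.1])-o["tool_pos"];print(np.degrees(y),"tx,ty,tz",D[0]*np.cos(y)+D[1]*np.sin(y),D[0]*np.sin(y)-D[1]*np.cos(y),-D[2])
c=cams.capture("top")
cv2.imwrite("pics/t5.png",cv2.resize(c["color"][150:270,140:340,::-1],(800,480),interpolation=cv2.INTER_CUBIC))
E
```

```text
time: 9.85
tool_pos: [469.7, -157.1, 144.3]
tcp_rot: [3.141, -0.0, 0.08]
contact_force: [0.3, -0.2, -1.5]
grip_width: 29.9
finger_force: 30.0
time: 10.48
tool_pos: [454.9, -266.1, 143.9]
tcp_rot: [-3.141, 0.0, 0.513]
contact_force: [0.5, -0.1, -1.8]
grip_width: 29.7
finger_force: 30.0
29.416317604817046 tx,ty,tz -2.4131809206008845 -1.9147357277328325 99.78099135208984
```

View pics/t5.png

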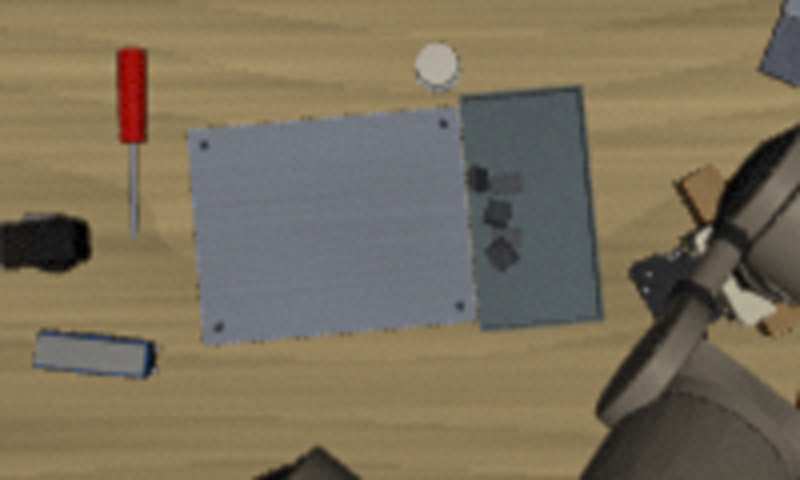

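The plate is clear and all five chips lie in the tray, at (479,180), (508,183), (497,213), (508,238) and (502,255). Next I'll put the block back.

```bash
python3 -m creep '[{"hand":0,"tx":-0.0024,"ty":-0.0019,"tz":0.02,"spin":-0.2},{"hand":0,"tx":0,"ty":0,"tz":0.035,"spin":0},{"hand":0,"tx":0,"ty":0,"tz":0.03,"spin":0},{"hand":0,"tx":0,"ty":0,"tz":0.011,"spin":0},{"hand":0,"tx":0,"ty":0,"tz":0.003,"spin":0}]'
python3 -m creep '[{"hand":0,"tx":0,"ty":0,"tz":0,"spin":0},{"hand":0,"tx":0,"ty":0,"tz":0,"spin":0}]'
```

```text
time: 11.15
tool_pos: [452.3, -265.3, 45.1]
tcp_rot: [-3.141, 0.0, 0.518]
contact_force: [-0.3, 0.3, -0.9]
grip_width: 29.8
finger_force: 30.0
time: 11.4
tool_pos: [452.7, -266.0, 46.1]
tcp_rot: [3.14, -0.001, 0.519]
contact_force: [-0.1, 0.5, -2.0]
grip_width: 30.3
finger_force: 30.0
```

```bash
python3 -m creep '[{"hand":0,"tx":0,"ty":0,"tz":0.001,"spin":0},{"hand":0,"tx":0,"ty":0,"tz":0,"spin":0}]'
python3 -m creep '[{"hand":0,"tx":0,"ty":0,"tz":0.0007,"spin":0},{"hand":0,"tx":0,"ty":0,"tz":0,"spin":0}]'
```

```text
time: 11.65
tool_pos: [452.2, -265.8, 44.4]
tcp_rot: [3.141, -0.0, 0.519]
contact_force: [-0.3, -0.5, -2.1]
grip_width: 29.8
finger_force: 30.0
time: 11.9
tool_pos: [452.2, -265.7, 44.1]
tcp_rot: [3.141, -0.0, 0.519]
contact_force: [-1.0, 1.4, 5.2]
grip_width: 30.1
finger_force: 30.0
```

```bash
python3 -m creep '[{"hand":1,"tx":0,"ty":0,"tz":0,"spin":0},{"hand":1,"tx":0,"ty":0,"tz":0,"spin":0},{"hand":1,"tx":0,"ty":0,"tz":0,"spin":0},{"hand":1,"tx":0,"ty":0,"tz":0,"spin":0},{"hand":1,"tx":0,"ty":0,"tz":-0.015,"spin":0}]'
python3 -m creep '[{"hand":1,"tx":0,"ty":0,"tz":-0.04,"spin":0},{"hand":1,"tx":0,"ty":0,"tz":-0.05,"spin":0},{"hand":1,"tx":0,"ty":0,"tz":-0.05,"spin":0},{"hand":1,"tx":0,"ty":0,"tz":-0.05,"spin":0},{"hand":1,"tx":0,"ty":0,"tz":-0.011,"spin":0}]'
python3 - <<'E'
from h import *
c=cams.capture("wrist")
cv2.imwrite("pics/w6.png",c["color"][:,:,::-1]);o=get_obs();print(o["tool_pos"],o["tcp_rot"],o["grip_width"])
m=cv2.inRange(cv2.cvtColor(c["color"],cv2.COLOR_RGB2HSV),(5,95,110),(16,160,200))
for k in blobs(m,800): print(cv2.minAreaRect(k),cast(c,[cv2.minAreaRect(k)[0]],60))
print(proj(c,[[506.7, -217.8, 60.0], [520.9, -242.5, 60.0]]))
E
```

```text
time: 12.52
tool_pos: [451.5, -265.2, 58.1]
tcp_rot: [-3.139, 0.001, 0.519]
contact_force: [0.2, 0.2, -0.8]
grip_width: 75.0
finger_force: 0.0
time: 13.15
tool_pos: [453.1, -266.4, 264.1]
tcp_rot: [3.134, -0.003, 0.519]
contact_force: [0.4, -0.6, 0.1]
grip_width: 91.8
finger_force: 0.0
[ 452.88870226 -266.19799074  263.38544355] [ 3.13554767e+00 -2.31883511e-03  5.19017895e-01] 91.64260732917644
[[230.47780892 111.64377965]
 [255.47796923 111.57874062]]
```

```bash
python3 -m creep '[{"hand":1,"tx":0.02,"ty":-0.0333,"tz":0,"spin":0},{"hand":1,"tx":0.02,"ty":-0.0333,"tz":0,"spin":0},{"hand":1,"tx":0.02,"ty":-0.0333,"tz":0,"spin":0},{"hand":1,"tx":0.02,"ty":-0.0333,"tz":0,"spin":0},{"hand":1,"tx":0.02,"ty":-0.0333,"tz":0,"spin":0}]'
python3 -m creep '[{"hand":1,"tx":0.02,"ty":-0.0333,"tz":0,"spin":0},{"hand":1,"tx":0.02,"ty":-0.0333,"tz":0,"spin":0},{"hand":1,"tx":0.02,"ty":-0.0333,"tz":0,"spin":0},{"hand":1,"tx":0.02,"ty":-0.0333,"tz":0,"spin":0},{"hand":1,"tx":0.02,"ty":-0.0333,"tz":0,"spin":0}]'
python3 -m creep '[{"hand":1,"tx":0.02,"ty":-0.0333,"tz":0,"spin":0},{"hand":1,"tx":0.02,"ty":-0.0333,"tz":0,"spin":0},{"hand":1,"tx":0,"ty":0,"tz":0,"spin":-10},{"hand":1,"tx":0,"ty":0,"tz":0,"spin":-10},{"hand":1,"tx":0,"ty":0,"tz":0,"spin":-10}]'
python3 -m creep '[{"hand":1,"tx":0,"ty":0,"tz":0,"spin":-10},{"hand":1,"tx":0,"ty":0,"tz":0,"spin":-10},{"hand":1,"tx":0,"ty":0,"tz":0,"spin":-10},{"hand":1,"tx":0,"ty":0,"tz":0,"spin":-4.8},{"hand":1,"tx":0,"ty":0,"tz":0,"spin":0}]'
python3 - <<'E'
from h import *
c=cams.capture("wrist");o=get_obs();print(o["tool_pos"],np.degrees(o["tcp_rot"]));t=cams.capture("top")
print(proj(c,[[466.3,279.3,196],[457,396,182]]))
h=cv2.resize(t["color"][175:245,280:350],(288,288))
q=np.zeros((384,288,3),np.uint8);q[:288]=h
cv2.imwrite("pics/m7.png",np.hstack([c["color"],q])[:,:,::-1])
E
```

```text
time: 13.82
tool_pos: [455.5, -70.0, 258.2]
tcp_rot: [-3.14, 0.002, 0.519]
contact_force: [0.7, 0.5, -0.5]
grip_width: 91.6
finger_force: 0.0
time: 14.45
tool_pos: [459.8, 123.9, 258.2]
tcp_rot: [-3.141, 0.002, 0.519]
contact_force: [0.1, -0.1, 0.8]
grip_width: 91.7
finger_force: 0.0
time: 15.08
tool_pos: [461.5, 200.3, 258.0]
tcp_rot: [-3.14, 0.002, 1.049]
contact_force: [-0.6, -1.2, -0.4]
grip_width: 92.0
finger_force: 0.0
time: 15.7
tool_pos: [461.7, 200.2, 258.3]
tcp_rot: [-3.139, 0.001, 1.649]
contact_force: [0.6, 0.4, -0.1]
grip_width: 92.0
finger_force: 0.0
[461.8564227  200.19956851 258.48234769] [-1.79890515e+02  2.87046779e-02  9.44217329e+01]
[[ 260.49745259   97.3858155 ]
 [ 261.7072704  -101.4054526 ]]
```

View pics/m7.png

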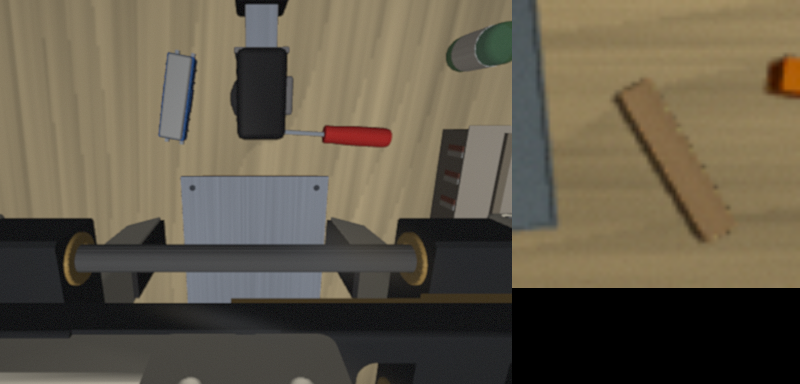

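The wrist view shows the grip's top at (237–287, 48–138), centre (262,93), with its grey button on the right at (289,95). That's close to the predicted (260,97). The inset shows the scraper standing back at its place.

Run:
```python
from h import *
c=cams.capture("wrist");o=get_obs();y=o["tcp_rot"][2]
X=cast(c,[(262,93),(237,93),(287,93),(262,48),(262,138)],196);D=X-o["tool_pos"]
print(X.round(1).tolist());print(np.c_[D[:,0]*np.cos(y)+D[:,1]*np.sin(y),D[:,0]*np.sin(y)-D[:,1]*np.cos(y)].round(1))
P=cast(c,[(181.5,176.5),(327.5,176.5)],32);print(P,"->grip",P.mean(0)[:2]+90*np.array([-.0793,.9969]))
```

```text
[[467.4, 282.3, 196.0], [450.8, 281.0, 196.0], [484.1, 283.5, 196.0], [464.9, 309.7, 196.0], [470.2, 252.7, 196.0]]
[[ 81.3  11.7]
 [ 81.3  -5. ]
 [ 81.3  28.4]
 [108.8  11.3]
 [ 51.7  12.1]]
[[381.74544516 183.4714658   32.        ]
 [568.26608839 198.00434529  32.        ]] ->grip [467.86876678 280.45890554]
```

```bash
python3 -m creep '[{"hand":1,"tx":0.03,"ty":0.006,"tz":0,"spin":0},{"hand":1,"tx":0.04,"ty":0.006,"tz":0,"spin":0},{"hand":1,"tx":0.01,"ty":0,"tz":0.02,"spin":0},{"hand":1,"tx":0,"ty":0,"tz":0.03,"spin":0},{"hand":1,"tx":0,"ty":0,"tz":0.025,"spin":0}]'
python3 -m creep '[{"hand":1,"tx":0,"ty":0,"tz":0.0105,"spin":0},{"hand":1,"tx":0,"ty":0,"tz":0,"spin":0},{"hand":0,"tx":0,"ty":0,"tz":0,"spin":0},{"hand":0,"tx":0,"ty":0,"tz":0,"spin":0},{"hand":0,"tx":0,"ty":0,"tz":0,"spin":0}]'
python3 -m creep '[{"hand":0,"tx":0,"ty":0,"tz":0,"spin":0},{"hand":0,"tx":0,"ty":0,"tz":0,"spin":0},{"hand":0,"tx":0,"ty":0,"tz":0,"spin":0},{"hand":0,"tx":0,"ty":0,"tz":0,"spin":0},{"hand":0,"tx":0,"ty":0,"tz":0,"spin":0}]'
```

```text
time: 16.48
tool_pos: [467.6, 281.2, 183.1]
tcp_rot: [-3.141, 0.0, 1.649]
contact_force: [-0.8, -0.7, -0.0]
grip_width: 91.8
finger_force: 0.0
time: 17.1
tool_pos: [468.2, 281.1, 174.5]
tcp_rot: [3.141, -0.0, 1.65]
contact_force: [-0.5, 0.6, 0.4]
grip_width: 66.5
finger_force: 0.0
time: 17.73
tool_pos: [466.1, 280.9, 173.8]
tcp_rot: [-3.138, 0.001, 1.65]
contact_force: [-7.1, -1.1, 4.1]
grip_width: 33.8
finger_force: 30.0
```

```bash
python3 -m creep '[{"hand":0,"tx":-0.003,"ty":-0.0015,"tz":0,"spin":0},{"hand":0,"tx":-0.007,"ty":0,"tz":0,"spin":0},{"hand":0,"tx":-0.01,"ty":0,"tz":0,"spin":0},{"hand":0,"tx":-0.01,"ty":0,"tz":0,"spin":0},{"hand":0,"tx":-0.01,"ty":0,"tz":0,"spin":0}]'
python3 -m creep '[{"hand":0,"tx":-0.01,"ty":0,"tz":0,"spin":0},{"hand":0,"tx":-0.01,"ty":0,"tz":0,"spin":0},{"hand":0,"tx":-0.01,"ty":0,"tz":0,"spin":0},{"hand":0,"tx":-0.01,"ty":0,"tz":0,"spin":0},{"hand":0,"tx":-0.01,"ty":0,"tz":0,"spin":0}]'
```

```text
time: 18.35
tool_pos: [469.3, 241.2, 173.9]
tcp_rot: [-3.141, -0.001, 1.65]
contact_force: [-2.5, 4.9, 0.0]
grip_width: 33.9
finger_force: 30.0
time: 18.98
tool_pos: [473.2, 191.4, 173.9]
tcp_rot: [-3.141, -0.001, 1.65]
contact_force: [-1.1, 5.9, 0.7]
grip_width: 33.6
finger_force: 30.0
```

```bash
python3 -m creep '[{"hand":0,"tx":-0.01,"ty":0,"tz":0,"spin":0},{"hand":0,"tx":-0.01,"ty":0,"tz":0,"spin":0},{"hand":0,"tx":-0.01,"ty":0,"tz":0,"spin":0},{"hand":0,"tx":-0.01,"ty":0,"tz":0,"spin":0},{"hand":0,"tx":-0.01,"ty":0,"tz":0,"spin":0}]'
python3 -m creep '[{"hand":0,"tx":-0.008,"ty":0,"tz":0,"spin":0},{"hand":0,"tx":-0.005,"ty":0,"tz":0,"spin":0},{"hand":0,"tx":-0.003,"ty":0,"tz":0,"spin":0},{"hand":0,"tx":-0.002,"ty":0,"tz":0,"spin":0},{"hand":0,"tx":0,"ty":0,"tz":0,"spin":0}]'
```

```text
time: 19.6
tool_pos: [477.2, 141.7, 173.9]
tcp_rot: [-3.141, -0.001, 1.65]
contact_force: [-1.1, 6.4, -0.2]
grip_width: 34.0
finger_force: 30.0
time: 20.23
tool_pos: [478.6, 123.6, 173.9]
tcp_rot: [-3.141, -0.001, 1.65]
contact_force: [-1.2, 4.4, 0.8]
grip_width: 33.8
finger_force: 30.0
```

```bash
python3 -m creep '[{"hand":0,"tx":-0.002,"ty":0,"tz":0,"spin":0},{"hand":0,"tx":0,"ty":0,"tz":0,"spin":0}]'
python3 -m creep '[{"hand":0,"tx":-0.001,"ty":0,"tz":0,"spin":0},{"hand":0,"tx":0,"ty":0,"tz":0,"spin":0}]'
python3 -m creep '[{"hand":0,"tx":-0.001,"ty":0,"tz":0,"spin":0},{"hand":0,"tx":0,"ty":0,"tz":0,"spin":0}]'
```

```text
time: 20.48
tool_pos: [478.8, 121.7, 173.9]
tcp_rot: [-3.141, -0.001, 1.65]
contact_force: [-1.4, 4.8, 1.5]
grip_width: 33.8
finger_force: 30.0
time: 20.72
tool_pos: [478.9, 120.8, 173.8]
tcp_rot: [-3.141, -0.001, 1.65]
contact_force: [-1.4, 4.6, 1.4]
grip_width: 34.1
finger_force: 30.0
time: 20.98
tool_pos: [478.9, 120.4, 173.8]
tcp_rot: [-3.141, -0.002, 1.65]
contact_force: [-1.5, 8.1, 0.3]
grip_width: 34.1
finger_force: 30.0
```

```bash
python3 -m creep '[{"hand":0,"tx":-0.001,"ty":0,"tz":0,"spin":0},{"hand":0,"tx":0,"ty":0,"tz":0,"spin":0},{"hand":0,"tx":0,"ty":0,"tz":0,"spin":0}]'
python3 - <<'E'
from h import *
c=cams.capture("scene");w=cams.capture("wrist")["color"]
a=cv2.resize(c["color"][80:250,150:420],(540,340))
print(proj(c,[[480,121,196],[466.5,281,178]]))
b=cv2.resize(w,(256,192));q=np.zeros((340,256,3),np.uint8);q[:192]=b
cv2.imwrite("pics/m8.png",np.hstack([a,q])[:,:,::-1])
E
```

```text
time: 21.35
tool_pos: [478.9, 120.3, 173.9]
tcp_rot: [-3.141, -0.003, 1.65]
contact_force: [-2.1, 12.7, 0.0]
grip_width: 33.9
finger_force: 30.0
[[306.19557445 149.11297526]
 [356.10989685 143.1261776 ]]
```

View pics/m8.png

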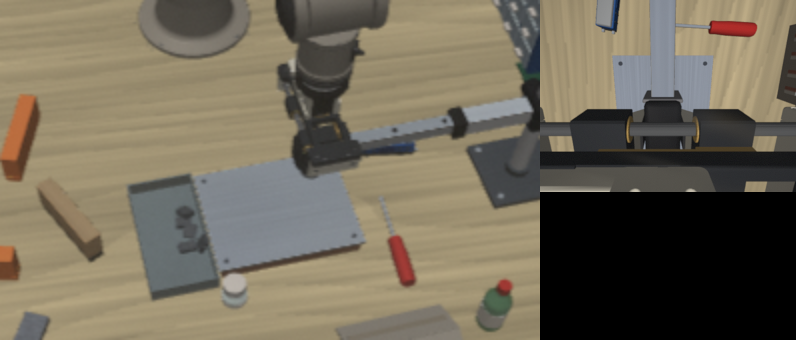

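The boom is fully out: it has stalled after about 161 mm of travel and the force is rising. The picture shows the grip held over the cleared plate, the chips in the tray at (187,230), and the scraper back at (70,218).

```bash
python3 -c "
from plant import close_job
print(close_job())"
```

```text
the job is handed in; nothing more can be done
None
```

I handed the job in at about 21 s: all five chips are in the tray, the scraper is back where it stood, and the arm is holding the camera by its grip, button in, at the second stop; no verdict came back.

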